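# Shim out the play of a lens carriage with slotted spacers

### The arm

A 6-joint arm with a two-finger parallel gripper is mounted at the origin on the work surface; the furniture and walls round the work are solid. World frame = base frame: x ahead of the robot, y to its left, z up, the work surface at z = 0. Lengths are in m, angles in degrees, forces in N, time in s.
With the tool pointing down it reaches from about 0.375 to 0.9 m from the base axis. Payload 3.1 kg.
Tool frame: the origin (TCP) lies at the very end of the fingers, on their centre line; the grasp point (between the pads) lies behind it (bot.grip_depth is the z of the grasp point in the tool frame, in m); z points along the fingers, y is the direction in which the jaws open and shut (so a half turn about z gives the same grasp; the last joint's range is limited). The gripper opens to 87 mm and grips with 3 to 60 N. Pads are 19 mm wide; open, the fingers measure 117 mm over their backs; the gripper's body (75 mm by 190 mm) begins 51 mm behind the grasp point.
Start: joints at [-81.274, 30.224, 82.088, -0, 67.689, -10.227], TCP at [0.203, -0.591, 0.223] pointing down, gripper open.
Joint ranges: [-176.69, 176.69], [-43.24, 126.21], [12.49, 139.97], [-82, 262], [0, 151.66], [-163.58, 163.58]. Speed limits (degrees/s): [159.86, 159.86, 180, 180, 180, 180].

### API

Orientations are given as a 3x3 rotation matrix whose columns are the frame's x, y, z axes.
In Python, from rig import bot, vision gives the robot as it stands. The module is installed in compiled form; this text tells all that it offers.
- The arm moves only by the shell command python3 -m jog 'ROWS'. ROWS is JSON, a list of rows, each a list of 3 entries, a list of its own where there are three numbers: the shift along the tool's x, y, z in mm, then the turn, a rotation vector about the tool's x, y, z in degrees, then the closure, from 0 (fully open) to 1 (shut). In form: [[[dx, dy, dz], [wx, wy, wz], fingers], ...]. A call has 1 to 12 rows; each row is the pose to reach, as a shift and turn from the pose commanded when the call began, along the tool's axes at that moment; what a row does not reach only later rows make up. A row lasts 1/12 s, in which the tool goes at most 41.7 mm and 7.16 degrees, less where a joint would pass 70% of its speed; a pose out of reach is approached as far as the arm can. A call with a gripper value outside its range is refused whole. The fingers move at their own pace and stop on an object; the grip force is fixed at half the most. Time passes only in rows, so rows that repeat a pose let the fingers close. It gives the time, the measured TCP pose, the force and the opening at its end, in the units of the state.
- bot.read_state(): the state, without advancing time (a new reading comes with each control period).
- vision.capture(name): name is "scene" or "top" or "wrist"; returns the picture (480x640x3 uint8, red, green, blue); there is no depth.
- vision.camera_info(name): a dict with "intrinsics" (3x3 intrinsics, pixels), "camera_from_world" (4x4, takes a point from world to camera coordinates); the wrist camera has in their place "mount" (4x4, takes a point from camera to tool coordinates, whose origin is the TCP and whose axes are the flange's). Camera axes: x right, y up, looking along -z (the intrinsics and any distortion apply to the point x, -y, -z); pixel columns grow to the right and rows downward; lengths in m; the calibration is good to about 2 mm. A picture is of the moment at which its call begins: read the wrist's pose just before it. camera_info takes no time and is no camera call.
- bot.hand_in(): hands the job in, once; it reports no verdict.
The state is a dict: "time_s": time; "joint_positions": joint angles; "qvel": joint speeds; "tau": joint torques, N m; "position": TCP position; "tcp_rot": TCP orientation; "force": force on the tool from outside, world axes, zero at the start; "moment": the same for the moment, N m; "opening": opening from 0.0 (shut) to 1.0 (fully open).
Only numpy, scipy, OpenCV 4.12 (cv2) and the standard library are available. Lean on these libraries where they do the work, as an engineer would, in place of code of your own. Each camera call takes 0.05 s, during which the arm holds its last target. There are 200 camera calls.

### The job

On the small optical bench, slide the lens carriage by its star knob fully home against its end bracket, then hang over its square bar, in the gap between the carriage and the stop block, the flat slotted spacer from the rack whose thickness leaves a gap that the tapered one can fill. Then lower the tapered spacer upright over the bar into what is left of the gap and press it down, firmly but without forcing it, until it bites and the carriage has no play left. Finish while still gripping the tapered spacer in place, so that the clamp can be tightened, and knock nothing over.

Things in the scene. Friction and masses are not known exactly. Their poses are not given: they have to be found in the camera images.
- bench: Small grey optical bench: base 74 x 250 mm, 12 mm high; two end brackets 102 mm high, inner faces at y -110 and +84 mm; between them a square steel bar, 16 x 16 mm, its axis 80 mm above the work surface. Origin: on the base's underside, below the bar axis, where the carriage's gap-side face is when home. y along the bar towards the stop, x across, z up.
- carriage (a joint): How far (m) the lens carriage stands from home along the bar: 0 = home, its back against the end bracket; grows towards the stop block, to 0.012. Slides with about 1.5 N of friction and stays where left.
- carriage_face (a point): On the bar axis, in the carriage's face towards the stop block. The carriage is an aluminium block 50 mm wide, 110 mm long, top 18 mm above the bar axis; upper edge of this face rounded to 8 mm. A lens ring at its far end stands up to 76 mm above the bar axis.
- knob_top (a point): Middle of the top of the black star knob on the carriage, 58 mm back from the carriage's face. Knob 38 mm across, lobes from 12 mm below this point up to it; carriage's top 29 mm below it. Pinch it from above across the bar (along bench x) and slide the carriage with it.
- stop: Aluminium stop block clamped fast on the bar, 50 mm wide, 28 mm long, top 18 mm above the bar axis, upper edge of its face rounded to 8 mm. Origin: on the bar axis in its face towards the carriage. The gap (along bench y, from carriage_face to here) is 13 to 31 mm with the carriage home.
- rack: Grey fixed rack, 60 x 128 mm, four pockets in a row along its y, in rising y: the 8, 14 and 20 mm flat spacers (pocket floors at z 28 mm, rim 56 mm), then the tapered one (floor z 6 mm, rim 34 mm), all standing upright, 28 mm deep, with about 1.5 mm of play. Origin: on the underside, near the middle.
- spacer_8: Flat slotted aluminium spacer 8 mm thick (y), 44 mm wide (x), in the rack. Origin: centre under its two leg tips. Slot from below 19 mm wide, 52 mm deep; plate top at z 62 mm; above it a gripping stem 18 mm wide (x), 6 mm thick (y), to z 94 mm: pinch it across the 18 mm. Leg tips tapered. Hung on the bar, its origin is 44 mm below the bar axis. About 62 g.
- spacer_14: Flat slotted aluminium spacer 14 mm thick (y), 44 mm wide (x), in the rack. Origin: centre under its two leg tips. Slot from below 19 mm wide, 52 mm deep; plate top at z 62 mm; above it a gripping stem 18 mm wide (x), 12 mm thick (y), to z 94 mm: pinch it across the 18 mm. Leg tips tapered. Hung on the bar, its origin is 44 mm below the bar axis. About 86 g.
- spacer_20: Flat slotted aluminium spacer 20 mm thick (y), 44 mm wide (x), in the rack. Origin: centre under its two leg tips. Slot from below 19 mm wide, 52 mm deep; plate top at z 62 mm; above it a gripping stem 18 mm wide (x), 18 mm thick (y), to z 94 mm: pinch it across the 18 mm. Leg tips tapered. Hung on the bar, its origin is 44 mm below the bar axis. About 110 g.
- taper: Tapered slotted aluminium spacer, 44 mm wide (x), 112 mm high, about 120 g, in the rack. Origin: centre under its leg tips. Slot from below 19 mm wide, 68 mm deep. One face flat at y +1.5 mm (towards rack +y); the legs are 3 mm thick up to z 18 mm, then thicken 1 in 5 on the -y side to 13 mm at z 68. Fits gaps of 4 to 12.5 mm beside a flat spacer.
- taper_head (a point): Middle of the tapered spacer's head (44 mm wide in x, 13 mm thick in y, 68 to 112 mm above its tips): 97 mm above its tips and 5 mm to its -y side. Pinch it here across the 44 mm; the fingers then pass outside a flat spacer's stem. It bears on the carriage about 12 mm above the bar axis; pressed down with 8 to 15 N it bites and stops.
- beaker: Bystander: small clear glass beaker, 52 x 68 mm, standing loose; origin under its centre.
- bottle: Bystander: clear sample bottle with a white cap, 58 x 128 mm, standing loose; origin under its centre.
There are look-alikes about, which are no part of the job. Leave any purple look-alike of the spacer_14 alone.

How it is judged:
By the outcome, as a careful person would: the job done as asked, in the order asked, and still so for the second after the job is handed in, while the arm keeps its last pose, push and grip.
It also fails if it takes over 51 s, if anything falls off the work surface, if the arm or the gripper's body presses on something with over 40 N, if the wrist force passes 120 N, or if a joint passes its speed limit or range.

## Working session

There is one attempt and no reset: what is moved stays moved. The work goes in short steps, Python scripts to look and compute and a shell command to move; the robot and the scene stay as the last step left them, time stands still between calls to the robot, and variables do not carry over. Pictures are saved under pics/ and viewed, about 8 in all and at most 12, crops included, and the job is handed in when it is done.

```bash
mkdir -p pics; python3 - <<'E'
from rig import bot, vision
import cv2, numpy as np
np.set_printoptions(precision=4,suppress=True)
s=bot.read_state(); print(s, bot.grip_depth)
for n in("scene","top","wrist"):
    im=vision.capture(n); cv2.imwrite(f"pics/{n}0.png",im[:,:,::-1]); print(n,vision.camera_info(n))
E
```

```text
{'time_s': 0.0, 'joint_positions': array([-81.2724,  30.2796,  82.1576,  -0.0008,  67.6903, -10.2256]), 'qvel': array([-0.0396,  0.0605,  0.0944, -0.0493,  0.046 , -0.0726]), 'tau': array([ -0.0003, -44.0039, -17.659 ,   0.0633,   0.0581,  -0.0002]), 'position': array([ 0.2029, -0.5903,  0.2216]), 'tcp_rot': array([[ 0.9458,  0.3248, -0.0004],
       [ 0.3248, -0.9458,  0.0022],
       [ 0.0004, -0.0022, -1.    ]]), 'force': array([ 0.3953, -0.4752, -0.0474]), 'moment': array([ 0.0214,  0.0289, -0.0052]), 'opening': 1.0008760409481832} -0.0187
scene {'intrinsics': array([[439.1379,   0.    , 323.7169],
       [  0.    , 439.1379, 235.4514],
       [  0.    ,   0.    ,   1.    ]]), 'camera_from_world': array([[ 0.4529, -0.8915, -0.0034, -0.5272],
       [ 0.5218,  0.262 ,  0.8119, -0.2634],
       [-0.7229, -0.3695,  0.5838, -0.6761],
       [ 0.    ,  0.    ,  0.    ,  1.    ]])}
top {'intrinsics': array([[511.5902,   0.    , 315.5444],
       [  0.    , 511.5902, 238.8902],
       [  0.    ,   0.    ,   1.    ]]), 'camera_from_world': array([[ 0.1618, -0.9868,  0.002 , -0.3993],
       [ 0.9657,  0.1588,  0.2053, -0.4566],
       [-0.2029, -0.0313,  0.9787, -0.8446],
       [ 0.    ,  0.    ,  0.    ,  1.    ]])}
wrist {'intrinsics': array([[395.87  ,   0.    , 313.8533],
       [  0.    , 395.87  , 242.9527],
       [  0.    ,   0.    ,   1.    ]]), 'mount': array([[ 0.0001,  0.9681,  0.2504,  0.0678],
       [ 1.    , -0.0004,  0.001 ,  0.0015],
       [ 0.0011,  0.2504, -0.9681, -0.1622],
       [ 0.    ,  0.    ,  0.    ,  1.    ]])}
```

View pics/scene0.png

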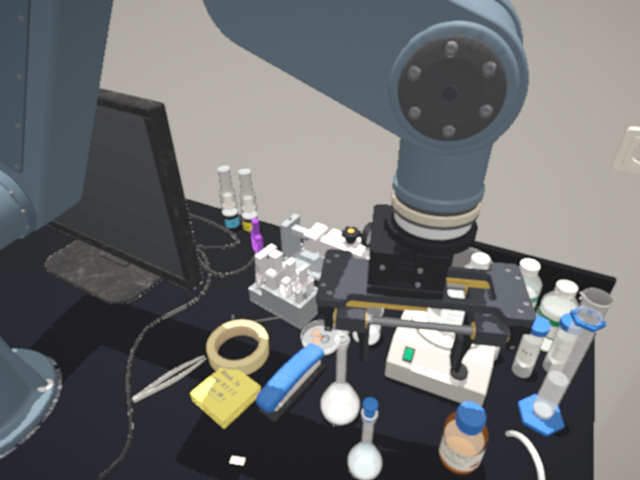

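View pics/top0.png

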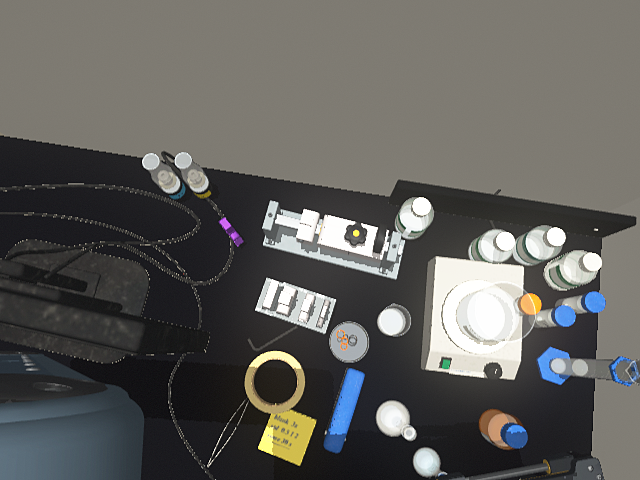

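Top view: the bench is at (335,235), with the knob at (356,233) and the stop at about (309,222). The rack is at (297,305) and the purple decoy at (231,232). The beaker is at (393,320) and the bottle at (412,215).

```bash
cat > h.py <<'E'
import numpy as np, cv2
from rig import bot, vision
np.set_printoptions(precision=4,suppress=True)
def cam(name,s=None):
    c=vision.camera_info(name); K=np.array(c["intrinsics"])
    if name=="wrist":
        T=np.eye(4); T[:3,:3]=s["tcp_rot"]; T[:3,3]=s["position"]; W=T@np.array(c["mount"])
    else: W=np.linalg.inv(c["camera_from_world"])
    return K,W
def ray(cw,p):
    K,W=cw; d=np.array([(p[0]-K[0,2])/K[0,0],-(p[1]-K[1,2])/K[1,1],-1]); return W[:3,3],W[:3,:3]@d
def onz(cw,p,z):
    o,d=ray(cw,p); return o+d*(z-o[2])/d[2]
def proj(cw,X):
    K,W=cw; q=np.linalg.inv(W)@np.append(X,1); return np.array([K[0,2]-K[0,0]*q[0]/q[2],K[1,2]+K[1,1]*q[1]/q[2]])
def tri(a,pa,b,pb):
    (o1,d1),(o2,d2)=ray(a,pa),ray(b,pb); A=np.c_[d1,-d2]; t=np.linalg.lstsq(A,o2-o1,rcond=None)[0]
    x,y=o1+d1*t[0],o2+d2*t[1]; return (x+y)/2,np.linalg.norm(x-y)
E
python3 - <<'E'
from h import *
im=cv2.imread("pics/top0.png")
cv2.imwrite("pics/top0c.png",cv2.resize(im[190:340,240:440],None,fx=4,fy=4,interpolation=cv2.INTER_CUBIC))
E
```

```text
(no output)
```

View pics/top0c.png

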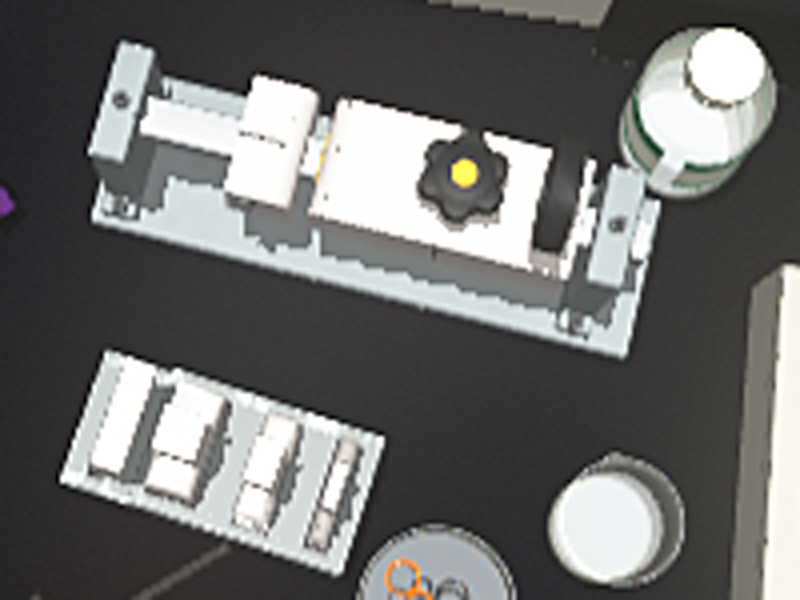

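The rack's pockets read, left to right in the crop: taper (125,415), 20 (190,440), 14 (267,470), 8 (335,490). Rack +y and bench +y both point left. The purple decoy is off to the left, outside the rack.

```bash
python3 - <<'E'
from h import *
t=cam("top"); sc=cam("scene")
f=lambda x,y:(240+(x+.5)/4-.5,190+(y+.5)/4-.5)
P={}
for n,p,z in [("boltL",(121,99),.102),("boltR",(617,224),.102),("knob",(463,173),.127),("rackTLcorner",(108,350),.034),("rackBL",(62,482),.034),("rackTR",(384,436),.056),("rackBR",(342,574),.056),
 ("stopface_far",(318,92),.098),("stopface_near",(295,208),.098),("carface_far",(338,100),.098),("carface_near",(311,212),.098),
 ("taperTopA",(142,362),.118),("taperTopB",(108,472),.118),("s20",(190,440),.122),("s14",(267,465),.122),("s8",(338,492),.122),("beaker",(605,528),.0),("bottle",(725,65),.128)]:
    P[n]=onz(t,f(*p),z); print(n,P[n],"scene px",proj(sc,P[n]))
d=P["boltL"]-P["boltR"];print("bench y yaw",np.degrees(np.arctan2(d[1],d[0])))
for a,b in(("rackTLcorner","rackBL"),("rackTR","rackBR")):
    d=P[a]-P[b];print("rack x yaw",np.degrees(np.arctan2(d[1],d[0])))
for b in("stopface","carface"):
    d=P[b+"_far"]-P[b+"_near"];print(np.degrees(np.arctan2(d[1],d[0])))
E
```

```text
boltL [ 0.5326 -0.2406  0.102 ] scene px [289.1785 218.9495]
boltR [ 0.5136 -0.4498  0.102 ] scene px [380.4156 251.6834]
knob [ 0.5187 -0.3835  0.127 ] scene px [349.6078 230.2309]
rackTLcorner [ 0.437  -0.2465  0.034 ] scene px [269.0665 271.4925]
rackBL [ 0.3776 -0.2373  0.034 ] scene px [248.1864 288.1099]
rackTR [ 0.4174 -0.3704  0.056 ] scene px [319.3263 288.2251]
rackBR [ 0.358 -0.362  0.056] scene px [299.43   307.4083]
stopface_far [ 0.5498 -0.3203  0.098 ] scene px [327.1765 226.0855]
stopface_near [ 0.4997 -0.3189  0.098 ] scene px [315.1186 238.8171]
carface_far [ 0.5478 -0.3291  0.098 ] scene px [330.5732 227.6849]
carface_near [ 0.4991 -0.3257  0.098 ] scene px [318.0293 239.8891]
taperTopA [ 0.4248 -0.2702  0.118 ] scene px [272.8401 244.4647]
taperTopB [ 0.3802 -0.2647  0.118 ] scene px [256.8718 257.0396]
s20 [ 0.3973 -0.2944  0.122 ] scene px [275.9598 254.5939]
s14 [ 0.3926 -0.3256  0.122 ] scene px [289.7062 261.032 ]
s8 [ 0.3868 -0.3545  0.122 ] scene px [302.4977 267.7063]
beaker [ 0.3984 -0.4752  0.    ] scene px [366.554  335.6831]
bottle [ 0.5795 -0.4809  0.128 ] scene px [408.9486 226.6046]
bench y yaw 84.82383016267609
rack x yaw -8.779362161770656
rack x yaw -8.079821845876587
-1.6328011362985875
-4.021613609211592
```

```bash
cat >> h.py <<'E'
from scipy.spatial.transform import Rotation as Ro
def go(pos,yaw):   # tool pointing down, tool y at yaw; prints shift mm / turn deg in tool axes
    s=bot.read_state(); R=np.array(s["tcp_rot"]); a=np.radians(yaw)
    y=np.array([np.cos(a),np.sin(a),0]); z=np.array([0,0,-1.]); G=np.c_[np.cross(y,z),y,z]
    print("shift",(R.T@(np.array(pos)-s["position"])*1000).round(1),"turn",np.degrees(Ro.from_matrix(R.T@G).as_rotvec()).round(2),"F",s["force"].round(2),"t",round(s["time_s"],2),"pos",s["position"])
E
python3 -c "
from h import *
go((.47,-.345,.26),-5.2)"
```

```text
shift [ 332.4 -145.5  -37.9] turn [ -0.08  -0.07 -65.85] F [ 0.26 -0.13 -0.42] t 0.15 pos [ 0.2029 -0.5905  0.2218]
```

```bash
python3 -m jog '[[[0,0,-42],[0,0,0],0],[[20,-10,-80],[0,0,-7],0],[[55,-24,-80],[0,0,-13],0],[[90,-40,-80],[0,0,-20],0],[[125,-55,-80],[0,0,-26],0],[[160,-70,-80],[0,0,-33],0],[[195,-86,-80],[0,0,-39],0],[[230,-101,-80],[0,0,-46],0],[[265,-116,-70],[0,0,-52],0],[[300,-132,-55],[0,0,-59],0],[[332,-145,-40],[0,0,-65.8],0],[[332,-145,-38],[0,0,-65.8],0]]'
python3 - <<'E'
from h import *
import pickle
s=bot.read_state(); print(s["qvel"].round(2))
im=vision.capture("wrist"); cv2.imwrite("pics/w1.png",im[:,:,::-1]); pickle.dump(s,open("w1.pkl","wb"))
E
```

```text
time_s: 1.15
position: [0.4725, -0.3399, 0.2577]
tcp_rot: [[0.082, 0.997, -0.002], [0.997, -0.082, 0.007], [0.006, -0.002, -1.0]]
force: [-0.1, 0.2, 0.1]
opening: 0.999
[-4.46  0.34  0.59 -4.91 -1.53  3.73]
```

View pics/w1.png

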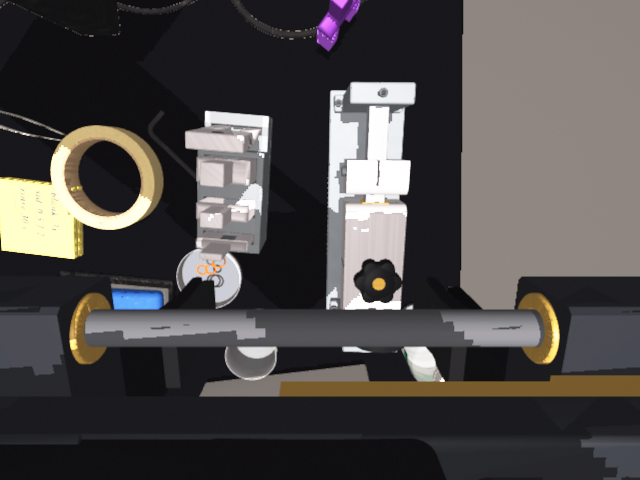

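The wrist view shows the knob at (378,284) with its yellow cap, the stop at (378,177) and the rack at (230,180). The stems lie left to right in the image, along the jaw direction.

```bash
python3 - <<'E'
from h import *
import pickle
s0=pickle.load(open("w1.pkl","rb")); w=cam("wrist",s0); t=cam("top")
def yc(f):
    im=cv2.imread(f); h=cv2.cvtColor(im,cv2.COLOR_BGR2HSV); return cv2.inRange(h,(18,150,120),(35,255,255))
m=yc("pics/w1.png")[260:305,355:400]; p=np.argwhere(m)[:,::-1].mean(0)+[355,260]
m=yc("pics/top0.png")[220:245,345:368]; q=np.argwhere(m)[:,::-1].mean(0)+[345,220]
print(p,q); K=tri(w,p,t,q); print("knob",K)
f=lambda x,y:(240+(x+.5)/4-.5,190+(y+.5)/4-.5)
print("boltL",tri(w,(382,92),t,f(121,99)))
go((K[0][0],K[0][1],.17),-5.2); go((K[0][0],K[0][1],.105),-5.2)
E
```

```text
[378.5714 283.6917] [355.625  232.6562]
knob (array([ 0.519 , -0.3839,  0.129 ]), np.float64(0.0006267931292617771))
boltL (array([ 0.5311, -0.2415,  0.1083]), np.float64(0.0001257495849242309))
shift [-37.4  51.9  87.9] turn [-0.2  -0.21  0.24] F [-1.05 -0.12  0.73] t 1.2 pos [ 0.4708 -0.3424  0.2582]
shift [-37.7  52.1 152.9] turn [-0.2  -0.21  0.24] F [-1.05 -0.12  0.73] t 1.2 pos [ 0.4708 -0.3424  0.2582]
```

```bash
python3 -m jog '[[[-12,17,15],[0,0,0],0],[[-24,35,45],[0,0,0],0],[[-34,52,80],[0,0,0],0],[[-34,52,95],[0,0,0],0],[[-34,52,95],[0,0,0],0],[[-34,52,95],[0,0,0],0]]'; python3 -c "
from h import *
go((.519,-.3839,.105),-5.2)"
```

```text
time_s: 1.7
position: [0.5174, -0.3853, 0.1647]
tcp_rot: [[0.093, 0.996, -0.002], [0.996, -0.093, 0.002], [0.001, -0.002, -1.0]]
force: [0.2, -0.0, 1.3]
opening: 1.0
shift [ 1.4  1.6 59.7] turn [-0.13 -0.08 -0.16] F [ 0.21 -0.03  1.32] t 1.7 pos [ 0.5174 -0.3853  0.1647]
```

```bash
python3 -m jog '[[[1.5,1.5,35],[0,0,0],0.3],[[1.5,1.5,59],[0,0,0],0.3],[[1.5,1.5,60],[0,0,0],0.3],[[1.5,1.5,60],[0,0,0],1],[[1.5,1.5,60],[0,0,0],1],[[1.5,1.5,60],[0,0,0],1],[[1.5,1.5,60],[0,0,0],1],[[1.5,1.5,60],[0,0,0],1]]'; python3 -m jog '[[[-1,0,0],[0,0,0],1],[[-2,0,0],[0,0,0],1],[[-3,0,0],[0,0,0],1],[[-4,0,0],[0,0,0],1],[[-4,0,0],[0,0,0],1]]'
```

```text
time_s: 2.37
position: [0.5209, -0.3841, 0.1073]
tcp_rot: [[0.091, 0.996, 0.002], [0.996, -0.091, -0.002], [-0.002, 0.002, -1.0]]
force: [-0.5, -0.1, 0.1]
opening: 0.482
time_s: 2.78
position: [0.5191, -0.3872, 0.1069]
tcp_rot: [[0.091, 0.996, -0.002], [0.996, -0.091, 0.0], [0.0, -0.002, -1.0]]
force: [-3.1, 2.0, 6.6]
opening: 0.425
```

```bash
python3 -m jog '[[[-1,0,0],[0,0,0],1],[[-2,0,0],[0,0,0],1],[[-3,0,0],[0,0,0],1],[[-3,0,0],[0,0,0],1],[[-3,0,0],[0,0,0],1]]';python3 -m jog '[[[-1,0,0],[0,0,0],1],[[-2,0,0],[0,0,0],1],[[-2,0,0],[0,0,0],1],[[-2,0,0],[0,0,0],1]]'
```

```text
time_s: 3.2
position: [0.5188, -0.3899, 0.1069]
tcp_rot: [[0.091, 0.996, -0.002], [0.996, -0.091, 0.0], [0.0, -0.002, -1.0]]
force: [-3.5, 2.2, 5.7]
opening: 0.423
time_s: 3.53
position: [0.5188, -0.39, 0.1069]
tcp_rot: [[0.091, 0.996, -0.002], [0.996, -0.091, 0.004], [0.003, -0.002, -1.0]]
force: [-2.2, 4.5, 6.0]
opening: 0.419
```

```bash
python3 -m jog '[[[-1,0,0],[0,0,0],1],[[-2,0,0],[0,0,0],1],[[-3,0,0],[0,0,0],1],[[-3,0,0],[0,0,0],1]]'
```

```text
time_s: 3.87
position: [0.5188, -0.39, 0.1069]
tcp_rot: [[0.091, 0.996, -0.002], [0.996, -0.091, 0.008], [0.008, -0.003, -1.0]]
force: [-0.6, 8.8, 6.7]
opening: 0.42
```

```bash
python3 -m jog '[[[0,0,0],[0,0,0],0.3],[[0,0,0],[0,0,0],0.3],[[2,0,-10],[0,0,0],0.3],[[4,0,-40],[0,0,0],0],[[4,0,-45],[0,0,0],0],[[4,0,-45],[0,0,0],0],[[4,0,-45],[0,0,0],0]]'; python3 - <<'E'
from h import *
import pickle
s=bot.read_state(); print(s["qvel"].round(2))
im=vision.capture("wrist"); cv2.imwrite("pics/w2.png",im[:,:,::-1]); pickle.dump(s,open("w2.pkl","wb"))
im=im[:,:,::-1]
w=cam("wrist",s); 
c=np.array(proj(w,(.5243,-.32,.098))).astype(int); print(c)
a=im[max(0,c[1]-60):c[1]+60,c[0]-60:c[0]+60]; print(max(0,c[1]-60),c[0]-60)
cv2.imwrite("pics/w2c.png",cv2.resize(a,None,fx=5,fy=5,interpolation=cv2.INTER_CUBIC))
E
```

```text
time_s: 4.45
position: [0.5194, -0.3922, 0.1508]
tcp_rot: [[0.092, 0.996, 0.001], [0.996, -0.092, -0.001], [-0.001, 0.001, -1.0]]
force: [-0.9, -0.4, -0.2]
opening: 0.87
[-0.04  1.3   1.64  0.11  0.18  0.12]
[309 129]
69 249
```

View pics/w2c.png

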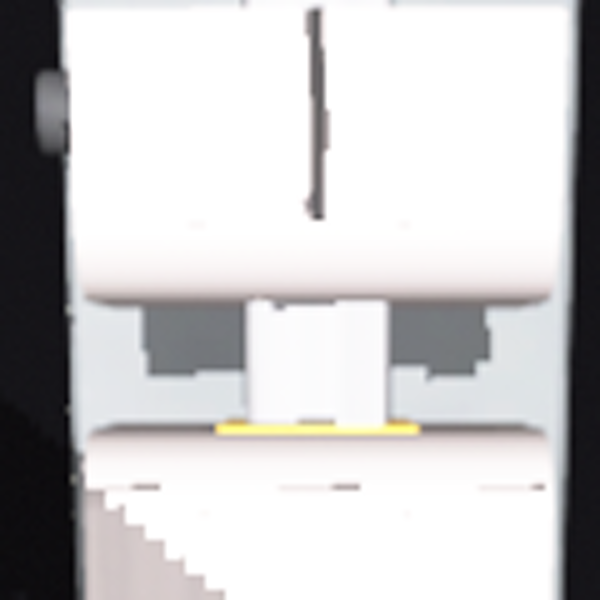

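The gap runs from row 303 (stop face) to about row 427 (carriage face) in the crop. The 16 mm bar spans columns 247–388, so the gap is about 13.7–14 mm. That means the 8 mm spacer, leaving about 6 mm for the taper.

```bash
python3 - <<'E'
from h import *
import pickle
w=cam("wrist",pickle.load(open("w2.pkl","rb"))); print("cam",w[1][:3,3])
f=lambda x,y:(249+(x+.5)/5-.5,69+(y+.5)/5-.5)
A,B=onz(w,f(317,303),.088),onz(w,f(317,427),.088)
print("stop",A,"car",B,np.linalg.norm(A-B)); print("bar edges",onz(w,f(247,360),.088),onz(w,f(388,360),.088))
u=onz(w,f(85,303),.09)-onz(w,f(550,303),.09); print("stopwidth",np.linalg.norm(u)); 
L=onz(w,f(85,300),.09);R=onz(w,f(549,300),.09);d=R-L;print("bench x yaw",np.degrees(np.arctan2(d[1],d[0])))
go((.385,-.383,.20),-8.4)
E
```

```text
cam [ 0.5257 -0.3256  0.3129]
stop [ 0.5254 -0.3196  0.088 ] car [ 0.5241 -0.3328  0.088 ] 0.013222734574627151
bar edges [ 0.5171 -0.3249  0.088 ] [ 0.5326 -0.3263  0.088 ]
stopwidth 0.050343341494671644
bench x yaw -5.2916427196427005
shift [  -3.8 -134.2  -50.1] turn [-0.04 -0.03  3.1 ] F [ 0.1  -0.66 -0.34] t 4.5 pos [ 0.5189 -0.3916  0.1498]
```

```bash
python3 -m jog '[[[0,0,-30],[0,0,0],0],[[-1,-35,-50],[0,0,1],0],[[-2,-75,-50],[0,0,2],0],[[-4,-110,-50],[0,0,3],0],[[-4,-134,-50],[0,0,3],0],[[-4,-134,-50],[0,0,3],0],[[-4,-134,-50],[0,0,3],0],[[-4,-134,-50],[0,0,3],0]]'; python3 - <<'E'
from h import *
import pickle
s=bot.read_state(); print(s["qvel"].round(2),s["position"])
im=vision.capture("wrist"); cv2.imwrite("pics/w3.png",im[:,:,::-1]); pickle.dump(s,open("w3.pkl","wb"))
w=cam("wrist",s); im=im[:,:,::-1]
c=np.array(proj(w,(.395,-.31,.1))).astype(int); y0,x0=max(0,c[1]-115),c[0]-95; print(x0,y0)
cv2.imwrite("pics/w3c.png",cv2.resize(im[y0:y0+200,x0:x0+190],None,fx=3,fy=3,interpolation=cv2.INTER_CUBIC))
E
```

```text
time_s: 5.17
position: [0.386, -0.3835, 0.2]
tcp_rot: [[0.144, 0.99, 0.0], [0.99, -0.144, 0.0], [0.0, 0.0, -1.0]]
force: [0.5, -1.0, 0.1]
opening: 0.998
[ 1.02  0.34 -1.17 -0.13  0.29 -0.04] [ 0.386  -0.3835  0.2   ]
215 14
```

View pics/w3c.png

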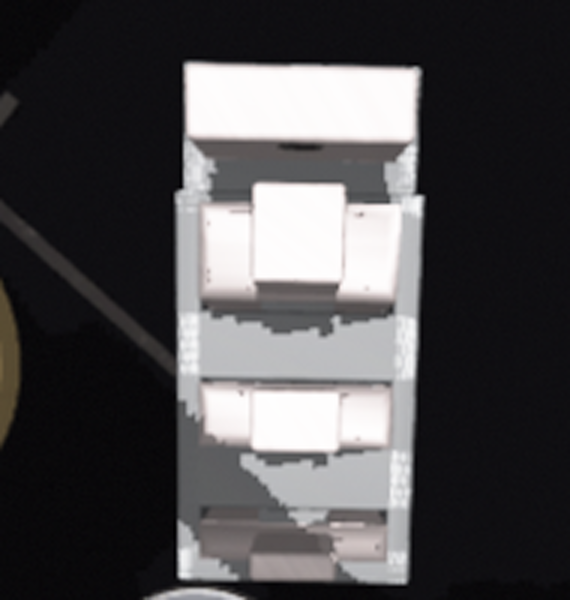

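The crop shows the taper head at (302,102), the 20 stem at (298,232), the 14 stem at (295,419) and the 8 stem at (292,566). The 8 is the thinnest, nearest the image bottom, and a flat slotted piece in the rack, so it is the one I want.

```bash
python3 - <<'E'
from h import *
import pickle
w=cam("wrist",pickle.load(open("w3.pkl","rb")))
f=lambda x,y:(215+(x+.5)/3-.5,14+(y+.5)/3-.5)
a,b=onz(w,f(250,566),.122),onz(w,f(335,566),.122); print("8 stem",(a+b)/2,"w",np.linalg.norm(a-b))
c=onz(w,f(250,553),.122)-onz(w,f(250,580),.122); print(np.linalg.norm(c))
a,b=onz(w,f(185,62),.118),onz(w,f(420,68),.118);c,d=onz(w,f(188,140),.118),onz(w,f(418,143),.118); print("taper head",(a+b+c+d)/4,np.linalg.norm(a-b),np.linalg.norm(a-c),np.degrees(np.arctan2(*(b-a)[1::-1])))
for p,q in((200,510),(385,510)),: pass
a,b=onz(w,f(200,383),.09),onz(w,f(388,387),.09); print("14 edge yaw",np.degrees(np.arctan2(*(b-a)[1::-1])))
a,b=onz(w,f(252,183),.122),onz(w,f(343,185),.122); print("20 edge yaw",np.degrees(np.arctan2(*(b-a)[1::-1])))
a,b=onz(w,f(178,578),.056),onz(w,f(408,582),.056); print("rack edge yaw",np.degrees(np.arctan2(*(b-a)[1::-1])))
a,b=onz(w,f(178,195),.056),onz(w,f(178,578),.056); print("rack long yaw",np.degrees(np.arctan2(*(a-b)[1::-1])))
a,b=onz(w,f(422,195),.056),onz(w,f(409,578),.056); print("rack long yaw",np.degrees(np.arctan2(*(a-b)[1::-1])))
P=onz(w,f(292,566),.122); go((P[0],P[1],.16),-8.8)
E
```

```text
8 stem [ 0.3896 -0.3533  0.122 ] w 0.01729235651511029
0.005527500257422429
taper head [ 0.4042 -0.2674  0.118 ] 0.043966671776200617 0.013460114561625354 -9.614018660976896
14 edge yaw -9.463800275207012
20 edge yaw -9.455261591453958
rack edge yaw -9.28754979954444
rack long yaw 80.27949337807111
rack long yaw 81.12955191185284
shift [30.5 -1.3 40. ] turn [ 0.02 -0.    0.55] F [ 0.33 -0.09 -0.5 ] t 5.22 pos [ 0.3865 -0.3836  0.2   ]
```

```bash
python3 -m jog '[[[15,-1,15],[0,0,0.5],0],[[30.5,-1.3,40],[0,0,1],0],[[30.5,-1.3,40],[0,0,1],0.5],[[30.5,-1.3,40],[0,0,1],0.5],[[30.5,-1.3,40],[0,0,1],0.5]]'; python3 - <<'E'
from h import *
import pickle
s=bot.read_state(); print(s["qvel"].round(2),s["position"],s["opening"])
im=vision.capture("wrist")[:,:,::-1]; cv2.imwrite("pics/w4.png",im); pickle.dump(s,open("w4.pkl","wb"))
w=cam("wrist",s); c=proj(w,(.3896,-.3533,.122)).astype(int); x0,y0=c[0]-70,c[1]-75; print(c,x0,y0)
cv2.imwrite("pics/w4c.png",cv2.resize(im[y0:y0+110,x0:x0+140],None,fx=5,fy=5,interpolation=cv2.INTER_CUBIC))
E
```

```text
time_s: 5.63
position: [0.39, -0.3539, 0.161]
tcp_rot: [[0.159, 0.987, 0.001], [0.987, -0.159, -0.002], [-0.002, 0.001, -1.0]]
force: [-0.5, -0.9, 0.7]
opening: 0.854
[-0.6  -0.82 -0.89  0.05 -0.09  0.25] [ 0.39   -0.3539  0.161 ] 0.8539974574502783
[312 268] 242 193
```

View pics/w4c.png

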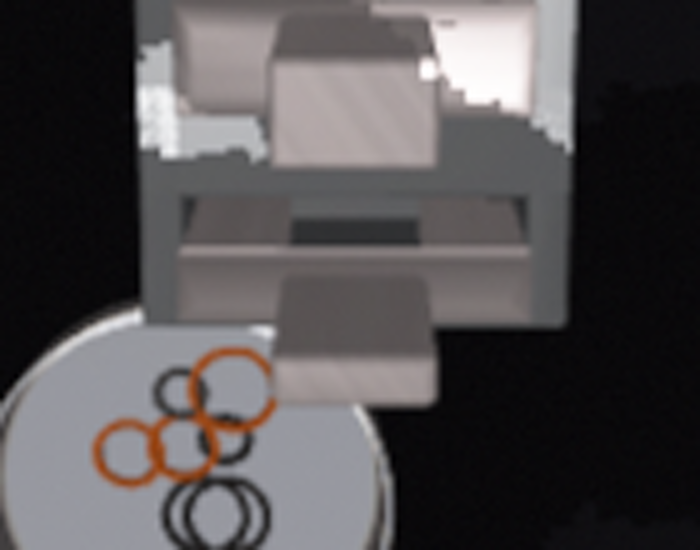

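The 8 mm stem's top face is at crop (354,380), which is pixel (312.5,268.6). It was predicted at (312,268), so height 0.122 and the position agree. Grasping.

```bash
python3 -m jog '[[[0.5,0,35],[0,0,0],0.6],[[0.5,0,60],[0,0,0],0.6],[[0.5,0,66],[0,0,0],0.6],[[0.5,0,66],[0,0,0],0.6],[[0.5,0,66],[0,0,0],1],[[0.5,0,66],[0,0,0],1],[[0.5,0,66],[0,0,0],1],[[0.5,0,66],[0,0,0],1],[[0.5,0,66],[0,0,0],1],[[0.5,0,66],[0,0,0],1]]'
```

```text
time_s: 6.52
position: [0.3895, -0.353, 0.0957]
tcp_rot: [[0.161, 0.987, 0.002], [0.987, -0.161, -0.002], [-0.002, 0.002, -1.0]]
force: [0.2, -0.1, 6.7]
opening: 0.201
```

```bash
python3 -m jog '[[[0,0,-8],[0,0,0],1],[[0,0,-25],[0,0,0],1],[[0,0,-50],[0,0,0],1],[[0,0,-80],[0,0,0],1],[[0,0,-100],[0,0,0],1],[[0,0,-100],[0,0,0],1]]'; python3 -c "
from h import *
go((.5249,-.3243,.195),-5.27)"
```

```text
time_s: 7.02
position: [0.3905, -0.3542, 0.199]
tcp_rot: [[0.16, 0.987, 0.005], [0.987, -0.16, -0.007], [-0.006, 0.006, -1.0]]
force: [0.5, -0.5, -1.0]
opening: 0.201
shift [ 51.1 127.8   4.4] turn [ 0.35  0.36 -3.96] F [ 0.47 -0.53 -1.02] t 7.02 pos [ 0.3905 -0.3542  0.199 ]
```

```bash
python3 -m jog '[[[10,25,0],[0,0,-1],1],[[22,55,0],[0,0,-2],1],[[34,85,0],[0,0,-3],1],[[45,110,0],[0,0,-4],1],[[50,124,0],[0,0,-4],1],[[50.5,127,3],[0,0,-4],1],[[50.5,127,3],[0,0,-4],1],[[50.5,127,3],[0,0,-4],1]]'; python3 - <<'E'
from h import *
import pickle
s=bot.read_state(); print(s["qvel"].round(2))
go((.5249,-.3243,.1037),-5.27)
im=vision.capture("wrist")[:,:,::-1]; cv2.imwrite("pics/w5.png",im); pickle.dump(s,open("w5.pkl","wb"))
w=cam("wrist",s); c=proj(w,(.5249,-.3243,.11)).astype(int); x0,y0=c[0]-70,c[1]-65; print(c,x0,y0)
cv2.imwrite("pics/w5c.png",cv2.resize(im[y0:y0+110,x0:x0+140],None,fx=5,fy=5,interpolation=cv2.INTER_CUBIC))
E
```

```text
time_s: 7.68
position: [0.5208, -0.3222, 0.1903]
tcp_rot: [[0.091, 0.996, -0.003], [0.996, -0.091, 0.002], [0.002, -0.003, -1.0]]
force: [0.4, -0.9, -0.8]
opening: 0.201
[-0.77 -0.74  0.23 -0.   -0.03  0.12]
shift [-1.9  4.6 86.6] turn [-0.18 -0.09  0.03] F [ 0.39 -0.94 -0.82] t 7.68 pos [ 0.5208 -0.3222  0.1903]
[320 252] 250 187
```

View pics/w5c.png

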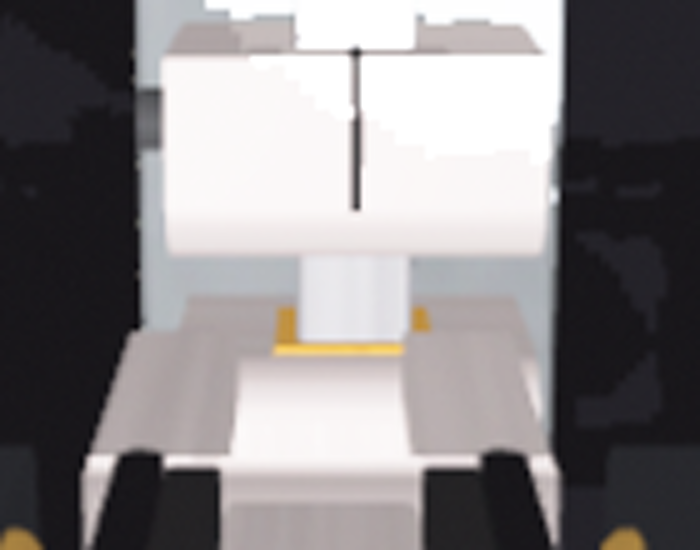

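```bash
python3 -m jog '[[[-3.3,4.6,0],[0,0,0],1],[[-3.3,4.6,10],[0,0,0],1],[[-3.3,4.6,20],[0,0,0],1],[[-3.3,4.6,28],[0,0,0],1],[[-3.3,4.6,36],[0,0,0],1],[[-3.3,4.6,36],[0,0,0],1]]'; python3 -c "
from h import *
go((.5248,-.3258,.1037),-5.27)"
```

```text
time_s: 8.23
position: [0.5251, -0.3254, 0.1529]
tcp_rot: [[0.092, 0.996, -0.004], [0.996, -0.092, 0.003], [0.003, -0.004, -1.0]]
force: [-0.5, 1.0, -1.6]
opening: 0.196
shift [-0.6 -0.  49.2] turn [-0.24 -0.18  0.  ] F [-0.54  0.98 -1.6 ] t 8.23 pos [ 0.5251 -0.3254  0.1529]
```

Tips are now at about z 0.085, around the bar. Continuing down.

```bash
python3 -m jog '[[[0,0,8],[0,0,0],1],[[0,0,16],[0,0,0],1],[[0,0,22],[0,0,0],1],[[0,0,22],[0,0,0],1]]';  python3 -m jog '[[[0,0,8],[0,0,0],1],[[0,0,16],[0,0,0],1],[[0,0,22],[0,0,0],1],[[0,0,22],[0,0,0],1],[[0,0,25.5],[0,0,0],1],[[0,0,25.5],[0,0,0],1]]'
```

```text
time_s: 8.57
position: [0.526, -0.3257, 0.1319]
tcp_rot: [[0.091, 0.996, -0.002], [0.996, -0.091, 0.002], [0.002, -0.002, -1.0]]
force: [-0.1, 0.7, -1.4]
opening: 0.198
time_s: 9.07
position: [0.5263, -0.3263, 0.1074]
tcp_rot: [[0.091, 0.996, -0.001], [0.996, -0.091, 0.001], [0.001, -0.001, -1.0]]
force: [-0.9, -0.3, -1.3]
opening: 0.202
```

```bash
python3 -m jog '[[[1,0,1],[0,0,0],1],[[2,0,2],[0,0,0],1],[[3,0,3],[0,0,0],1],[[3,0,4],[0,0,0],1],[[3,0,4],[0,0,0],1],[[3,0,4],[0,0,0],1]]'
```

```text
time_s: 9.57
position: [0.5267, -0.3233, 0.104]
tcp_rot: [[0.091, 0.996, -0.0], [0.996, -0.091, 0.0], [0.0, -0.0, -1.0]]
force: [-3.1, -0.1, 0.4]
opening: 0.199
```

```bash
python3 -m jog '[[[0.7,-0.5,0.7],[0,0,0],1],[[1.4,-0.5,1],[0,0,0],1],[[2,-0.5,1],[0,0,0],1],[[2,-0.5,1],[0,0,0],1]]'
```

```text
time_s: 9.9
position: [0.5267, -0.3229, 0.1039]
tcp_rot: [[0.091, 0.996, 0.001], [0.996, -0.091, -0.003], [-0.003, 0.001, -1.0]]
force: [-5.0, -2.9, 4.1]
opening: 0.199
```

```bash
python3 -m jog '[[[-0.5,0.5,0],[0,0,0],0.6],[[-0.5,0.5,0],[0,0,0],0.6],[[-0.5,0.5,0],[0,0,0],0.6],[[-0.5,0.5,-10],[0,0,0],0.6],[[-0.5,0.5,-40],[0,0,0],0],[[-0.5,0.5,-75],[0,0,0],0],[[-0.5,0.5,-75],[0,0,0],0],[[-0.5,0.5,-75],[0,0,0],0]]'; python3 - <<'E'
from h import *
import pickle
go((.4042,-.2674,.15),-9.4)
s=bot.read_state()
im=vision.capture("wrist")[:,:,::-1]; cv2.imwrite("pics/w6.png",im); pickle.dump(s,open("w6.pkl","wb"))
w=cam("wrist",s); c=proj(w,(.5249,-.3243,.11)).astype(int); x0,y0=c[0]-70,c[1]-70; print(c,x0,y0)
cv2.imwrite("pics/w6c.png",cv2.resize(im[y0:y0+110,x0:x0+140],None,fx=5,fy=5,interpolation=cv2.INTER_CUBIC))
E
```

```text
time_s: 10.57
position: [0.5289, -0.323, 0.1812]
tcp_rot: [[0.091, 0.996, 0.006], [0.996, -0.091, -0.004], [-0.004, 0.006, -1.0]]
force: [0.7, -1.2, -0.5]
opening: 0.623
shift [  44.1 -129.5   30.3] turn [0.35 0.2  4.17] F [ 0.71 -1.23 -0.55] t 10.57 pos [ 0.5289 -0.323   0.1812]
[306 255] 236 185
```

View pics/w6c.png

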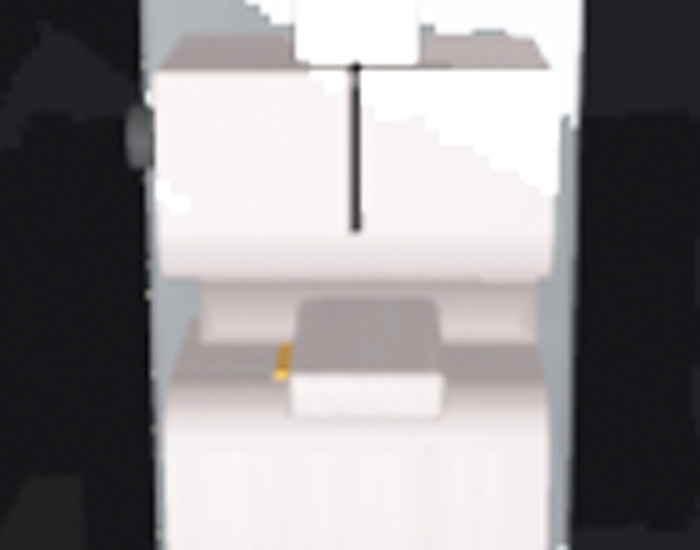

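The 8 mm spacer hangs square in the gap beside the stop: stem top at (367,395) and plate at (368,315) in the crop. Now the taper.

```bash
python3 -m jog '[[[10,-32,-15],[0,0,1],0],[[22,-65,-15],[0,0,2],0],[[34,-98,-5],[0,0,3],0],[[44,-126,10],[0,0,4.2],0],[[44,-130,30],[0,0,4.2],0],[[44,-130,30],[0,0,4.2],0],[[44,-130,30],[0,0,4.2],0]]'; python3 - <<'E'
from h import *
import pickle
go((.4042,-.2674,.0845),-9.4)
s=bot.read_state()
im=vision.capture("wrist")[:,:,::-1]; cv2.imwrite("pics/w7.png",im); pickle.dump(s,open("w7.pkl","wb"))
w=cam("wrist",s); c=proj(w,(.4042,-.2674,.118)).astype(int); x0,y0=c[0]-70,c[1]-70; print(c,x0,y0)
cv2.imwrite("pics/w7c.png",cv2.resize(im[y0:y0+110,x0:x0+140],None,fx=5,fy=5,interpolation=cv2.INTER_CUBIC))
E
```

```text
time_s: 11.2
position: [0.401, -0.2656, 0.147]
tcp_rot: [[0.165, 0.986, -0.002], [0.986, -0.165, 0.003], [0.002, -0.002, -1.0]]
force: [-0.4, -1.2, 0.5]
opening: 1.0
shift [-1.3  3.6 62.5] turn [-0.13 -0.12 -0.08] F [-0.37 -1.22  0.49] t 11.2 pos [ 0.401  -0.2656  0.147 ]
[320 278] 250 208
```

View pics/w7c.png

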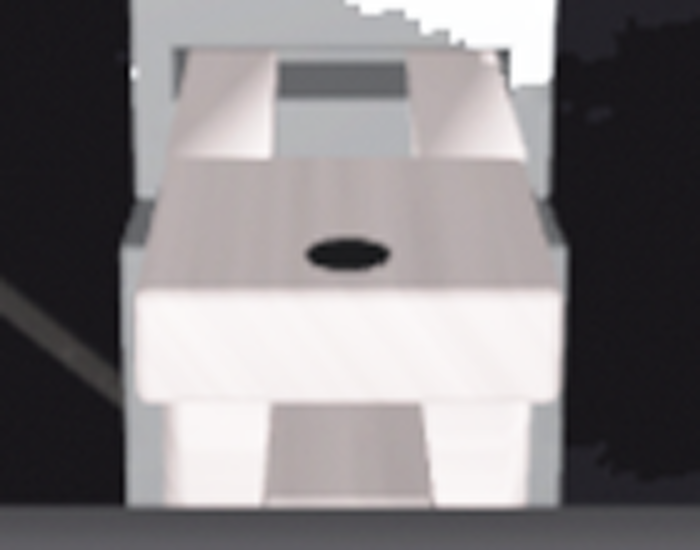

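Taper head's top face is at crop (348,346), pixel (319.5,277). It was predicted at (320,278), so position and height are confirmed. Grasping.

```bash
python3 -m jog '[[[-1.3,3.6,15],[0,0,0],0.2],[[-1.3,3.6,40],[0,0,0],0.2],[[-1.3,3.6,62.5],[0,0,0],0.2],[[-1.3,3.6,62.5],[0,0,0],0.2],[[-1.3,3.6,62.5],[0,0,0],1],[[-1.3,3.6,62.5],[0,0,0],1],[[-1.3,3.6,62.5],[0,0,0],1],[[-1.3,3.6,62.5],[0,0,0],1],[[-1.3,3.6,62.5],[0,0,0],1],[[-1.3,3.6,62.5],[0,0,0],1]]'
```

```text
time_s: 12.08
position: [0.4054, -0.2687, 0.0865]
tcp_rot: [[0.164, 0.986, 0.002], [0.986, -0.164, -0.002], [-0.001, 0.002, -1.0]]
force: [-0.8, -0.2, 3.3]
opening: 0.502
```

```bash
python3 -m jog '[[[0,0,-10],[0,0,0],1],[[0,0,-25],[0,0,0],1],[[0,0,-50],[0,0,0],1],[[0,0,-85],[0,0,0],1],[[0,0,-115],[0,0,0],1],[[0,0,-139],[0,0,0],1],[[0,0,-139],[0,0,0],1],[[0,0,-139],[0,0,0],1]]'; python3 - <<'E'
from h import *
import pickle
w=cam("wrist",pickle.load(open("w6.pkl","rb")))
f=lambda x,y:(236+(x+.5)/5-.5,185+(y+.5)/5-.5)
print("8 stem top",onz(w,f(367,395),.130),"car edge",onz(w,f(240,381),.090),"plate top front",onz(w,f(367,293),.098))
go((.5243,-.336,.225),-5.27)
E
```

```text
time_s: 12.75
position: [0.4054, -0.2686, 0.2259]
tcp_rot: [[0.164, 0.986, 0.003], [0.986, -0.164, -0.003], [-0.002, 0.003, -1.0]]
force: [0.2, 0.3, -0.5]
opening: 0.506
8 stem top [ 0.5267 -0.3233  0.13  ] car edge [ 0.5086 -0.3324  0.09  ] plate top front [ 0.5269 -0.3198  0.098 ]
shift [-47.  128.4   1.4] turn [ 0.16  0.13 -4.18] F [ 0.17  0.34 -0.53] t 12.75 pos [ 0.4054 -0.2686  0.2259]
```

```bash
python3 -m jog '[[[-12,32,0],[0,0,-1],1],[[-24,66,0],[0,0,-2],1],[[-36,98,0],[0,0,-3],1],[[-45,120,0],[0,0,-4.2],1],[[-47,128,0],[0,0,-4.2],1],[[-47,128.4,1],[0,0,-4.2],1],[[-47,128.4,1],[0,0,-4.2],1],[[-47,128.4,1],[0,0,-4.2],1]]'; python3 - <<'E'
from h import *
import pickle
go((.5243,-.336,.19),-5.27)
s=bot.read_state()
im=vision.capture("wrist")[:,:,::-1]; cv2.imwrite("pics/w8.png",im); pickle.dump(s,open("w8.pkl","wb"))
w=cam("wrist",s); c=proj(w,(.5249,-.3243,.13)).astype(int); x0,y0=c[0]-70,c[1]-60; print(c,x0,y0)
cv2.imwrite("pics/w8c.png",cv2.resize(im[y0:y0+110,x0:x0+140],None,fx=5,fy=5,interpolation=cv2.INTER_CUBIC))
E
```

```text
time_s: 13.42
position: [0.5219, -0.3339, 0.2221]
tcp_rot: [[0.092, 0.996, -0.004], [0.996, -0.092, 0.003], [0.003, -0.004, -1.0]]
force: [0.0, 0.6, -1.2]
opening: 0.505
shift [-1.9  2.7 32.1] turn [-0.23 -0.16  0.01] F [ 0.    0.62 -1.15] t 13.42 pos [ 0.5219 -0.3339  0.2221]
[317 230] 247 170
```

View pics/w8c.png

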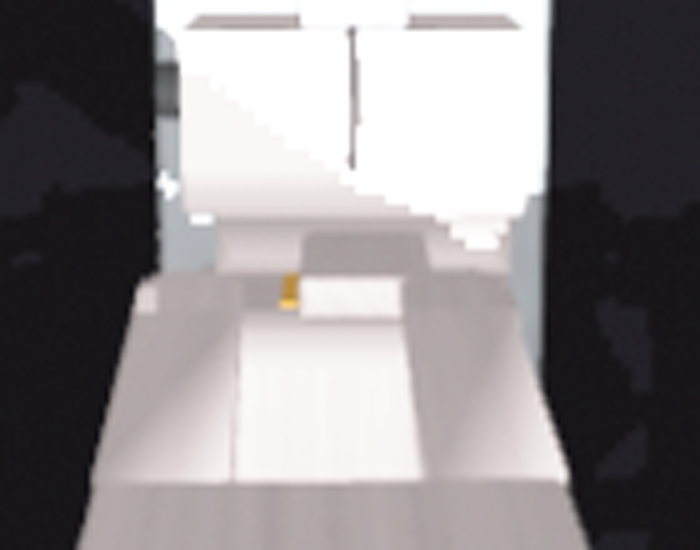

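```bash
python3 - <<'E'
from h import *
import pickle
s=pickle.load(open("w8.pkl","rb")); w=cam("wrist",s); R=np.array(s["tcp_rot"])
f=lambda x,y:(247+(x+.5)/5-.5,170+(y+.5)/5-.5)
for n,p,z in(("tip front",(325,275),.1416),("tipL",(145,275),.1416),("tipR",(513,275),.1416),("8stem -y edge",(351,317),.13),("8stem L",(300,300),.13),("8stem R",(403,300),.13),("bar slit",(351,100),.098),("headtop bottom edge",(330,482),.21)):
    X=onz(w,p and f(*p),z); print(n,X,"tool mm",(R.T@(X-s["position"])*1000).round(1))
E
```

```text
tip front [ 0.5218 -0.3176  0.1416] tool mm [16.  -1.3 80.6]
tipL [ 0.4993 -0.3156  0.1416] tool mm [ 16.  -23.8  80.7]
tipR [ 0.5452 -0.3198  0.1416] tool mm [16.  22.3 80.5]
8stem -y edge [ 0.5244 -0.3259  0.13  ] tool mm [ 7.9  2.1 92.2]
8stem L [ 0.5179 -0.323   0.13  ] tool mm [10.2 -4.6 92.2]
8stem R [ 0.5314 -0.3243  0.13  ] tool mm [10.2  8.9 92.1]
bar slit [ 0.5267 -0.3012  0.098 ] tool mm [ 32.7   2.3 124.2]
headtop bottom edge [ 0.5224 -0.3231  0.21  ] tool mm [10.8 -0.4 12.2]
```

```bash
python3 - <<'E'
from h import *
import pickle
def show(k,off,pts):
    s=pickle.load(open(k+".pkl","rb")); w=cam("wrist",s); R=np.array(s["tcp_rot"])
    for n,p,z in pts:
        X=onz(w,(off[0]+(p[0]+.5)/5-.5,off[1]+(p[1]+.5)/5-.5),z); print(k,n,X,(R.T@(X-s["position"])*1000).round(1))
show("w7",(250,208),[("headtop front",(348,290),.118),("headtop back",(348,402),.118),("headbot front",(348,160),.074),("tops L",(137,290),.118),("tops R",(562,290),.118),("botL",(182,160),.074),("botR",(525,160),.074)])
show("w5",(250,187),[("8 tip front",(321,332),.1226),("8 tip L",(135,332),.1226),("8 tip R",(527,355),.1226)])
im=cv2.imread("pics/w8.png").astype(int).mean(2)
for c in (300,340): print(c,im[255:330,c].astype(int))
E
```

```text
w7 headtop front [ 0.4047 -0.2605  0.118 ] [ 5.6  2.9 29. ]
w7 headtop back [ 0.4028 -0.2724  0.118 ] [-6.4  2.9 29. ]
w7 headbot front [ 0.4056 -0.2579  0.074 ] [ 8.2  3.4 73. ]
w7 tops L [ 0.3837 -0.257   0.118 ] [  5.6 -18.5  29. ]
w7 tops R [ 0.4261 -0.2641  0.118 ] [ 5.6 24.5 28.9]
w7 botL [ 0.3856 -0.2546  0.074 ] [  8.2 -16.9  73. ]
w7 botR [ 0.427  -0.2615  0.074 ] [ 8.2 25.1 72.9]
w5 8 tip front [ 0.5208 -0.3208  0.1226] [ 1.2  0.1 67.7]
w5 8 tip L [ 0.4984 -0.3188  0.1226] [  1.2 -22.3  67.8]
w5 8 tip R [ 0.5454 -0.326   0.1226] [-1.7 25.1 67.6]
300 [246 246 246 246 246 246 246 246 246 246 240 205 165 165 165 165 165 165
 165 165 164 165 164 165 164 165 165 165 164 165 164 165 164 165 165 165
 164 165 165 164 164 164 164 164 164 164 164 164 165 165 165 165 165 152
 110  75  77  78  80  83  86  90  92  94  96  97  99 103 105 105 107 109
 110 111 113]
340 [182 184 186 188 190 191 193 194 195 196 188 176 172 172 171 171 171 170
 171 171 170 171 171 170 171 171 171 171 171 170 170 170 169 170 170 169
 168 167 168 168 168 167 165 166 165 165 165 164 164 163 164 164 163 153
 110  75  76  79  81  84  87  91  93  94  96  98 100 102 105 107 107 109
 109 111 113]
```

```bash
python3 - <<'E'
from h import *
s=bot.read_state(); print(s["position"])
sc=cam("scene"); tp=cam("top")
im=vision.capture("scene")[:,:,::-1]; cv2.imwrite("pics/s9.png",im)
it=vision.capture("top")[:,:,::-1]; cv2.imwrite("pics/t9.png",it)
R=np.array(s["tcp_rot"]);p0=s["position"]
def T(x,y,z): return p0+R@np.array([x,y,z])/1000
for z in(-31,12,80): print(z,proj(sc,T(7.6,-22,z)),proj(sc,T(7.6,22,z)))
c=proj(sc,T(0,0,40)).astype(int); x0,y0=c[0]-33,c[1]-50; print("scene off",x0,y0)
a=cv2.resize(im[y0:y0+100,x0:x0+66],None,fx=6,fy=6,interpolation=cv2.INTER_CUBIC)
w=cv2.imread("pics/w8.png"); b=w[200:300,255:321]; b=cv2.LUT(b,np.clip((np.arange(256)-90)*1.55,0,255).astype(np.uint8)); b=cv2.resize(b,None,fx=6,fy=6,interpolation=cv2.INTER_CUBIC)
cv2.imwrite("pics/comp.png",np.hstack([a,b]))
E
```

```text
[ 0.5221 -0.3342  0.2227]
-31 [317.0538 167.5844] [330.1681 158.2413]
12 [317.2691 189.0205] [329.9773 179.1754]
80 [317.5831 220.2926] [329.6982 209.8048]
scene off 294 148
```

View pics/comp.png

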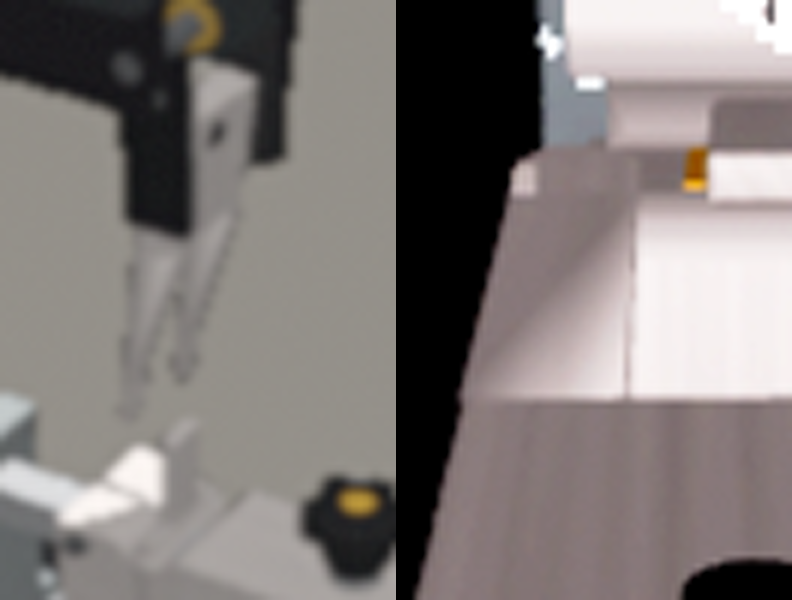

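The wrist view shows the leg tips at row ~153 (composite right), and the scene view shows the near leg's flat edge drifting left from (133,240) to (119,415). Both suggest the taper leans about 4–5° in the grip, tips towards +y. I'll fit that edge numerically.

```bash
python3 - <<'E'
from h import *
s=bot.read_state(); sc=cam("scene"); R=np.array(s["tcp_rot"]); p0=s["position"]
g=cv2.cvtColor(cv2.imread("pics/s9.png"),cv2.COLOR_BGR2GRAY).astype(int)
T=lambda x,y,z:p0+R@np.array([x,y,z])/1000
print("px per mm along tool x",proj(sc,T(8.6,-22,60))-proj(sc,T(7.6,-22,60)))
for r in range(186,219,2): print(r,g[r,308:334])
E
```

```text
px per mm along tool x [-0.4483 -0.1521]
186 [145 145 144 146 145 146 144 134 117 107 100  90  77  58  45  35  36  65
 106 132 145 154 157 146 133 135]
188 [145 144 144 145 145 145 145 140 132 132 138 139 136 131 125 117 112 119
 133 145 153 156 148 135 135 142]
190 [145 145 145 145 144 146 145 141 134 135 141 144 148 149 148 144 135 132
 138 146 151 148 136 128 136 143]
192 [145 145 145 145 145 145 138 123 123 134 144 153 161 162 154 139 130 130
 138 146 146 135 126 134 143 145]
194 [145 145 145 145 145 145 138 122 123 136 146 154 159 155 143 132 128 131
 139 143 136 129 134 141 145 145]
196 [144 145 145 145 145 145 139 126 126 137 147 154 154 143 130 127 128 133
 137 135 127 126 137 144 145 145]
198 [145 145 145 145 144 145 141 132 131 139 148 151 144 134 127 117 120 131
 134 126 123 134 143 145 144 145]
200 [145 145 145 145 146 145 142 133 132 140 146 143 133 129 132 124 124 128
 128 126 133 142 145 145 145 145]
202 [145 144 145 145 145 144 142 134 134 141 142 134 129 137 140 132 127 125
 125 126 137 144 144 146 145 145]
204 [145 145 145 145 145 139 124 122 131 138 134 130 134 143 142 133 128 127
 132 140 145 145 145 145 145 145]
206 [145 145 145 146 144 138 122 122 131 132 128 128 138 142 136 130 129 127
 129 139 144 145 145 145 145 145]
208 [144 145 145 145 145 140 126 123 128 128 128 139 144 138 122 119 125 124
 123 135 144 145 145 145 145 145]
210 [145 145 145 145 145 141 133 128 128 124 121 134 144 143 136 124 119 125
 137 144 145 145 145 145 145 145]
212 [145 145 145 145 146 143 135 132 132 133 137 142 145 145 143 138 137 141
 144 145 146 144 145 145 144 145]
214 [144 145 145 145 145 143 137 134 133 134 140 144 145 145 145 145 145 145
 145 145 145 144 144 145 145 144]
216 [144 145 145 145 141 133 129 130 131 136 142 145 145 145 145 145 144 146
 145 144 144 145 145 145 145 145]
218 [145 145 145 145 145 143 140 137 139 143 145 144 144 144 147 153 160 161
 156 150 146 145 145 146 145 145]
```

Both views agree on a lean of about 4.5–5°. I'll rotate the tool −4.8° about tool y to bring the taper upright, and set it over the gap.

```bash
python3 -m jog '[[[-3.5,2.6,0],[0,-2.4,0],1],[[-3.5,2.6,0],[0,-4.8,0],1],[[-3.5,2.6,0],[0,-4.8,0],1],[[-3.5,2.6,0],[0,-4.8,0],1],[[-3.5,2.6,0],[0,-4.8,0],1]]'; python3 - <<'E'
from h import *
s=bot.read_state(); p0=s["position"]; ex=np.array([.092,.996]); ey=np.array([.996,-.092])
d=np.array([.5245,-.3379])-p0[:2]; print("err bench y,x mm",d@ex*1000,d@ey*1000)
cv2.imwrite("pics/w10.png",vision.capture("wrist")[:,:,::-1]); im=vision.capture("scene")[:,:,::-1]; cv2.imwrite("pics/s10.png",im)
g=cv2.cvtColor(im,cv2.COLOR_BGR2GRAY).astype(int)
for r in range(186,224,3): print(r,g[r,308:334])
w=cam("wrist",s)
gw=cv2.cvtColor(cv2.imread("pics/w10.png"),cv2.COLOR_BGR2GRAY).astype(int)
print(proj(w,p0+np.array([-.0146,.0114,-.0817])),proj(w,p0+np.array([-.015,.0114,-.0135])))
for c in(280,284,288): print(c,gw[200:285,c])
E
```

```text
time_s: 13.98
position: [0.5259, -0.3392, 0.2239]
tcp_rot: [[0.091, 0.996, -0.007], [0.992, -0.091, -0.083], [-0.083, 0.0, -0.997]]
force: [0.7, 0.3, -0.6]
opening: 0.502
err bench y,x mm 1.1440976189941952 -1.5180047445717333
186 [143 143 143 144 143 143 143 144 144 145 145 139 127 122 123 118 111 101
  93  86  87 109 129 137 145 154]
189 [143 143 144 143 144 143 143 144 143 144 144 140 131 130 135 139 142 144
 145 141 134 130 132 139 148 152]
192 [144 143 143 143 143 143 143 144 143 143 144 140 133 132 140 149 156 160
 154 142 132 127 132 139 145 142]
195 [144 143 143 144 144 143 143 144 144 144 144 140 133 131 139 149 154 151
 138 127 130 131 132 137 138 130]
198 [144 144 144 144 144 144 144 144 144 144 144 140 132 131 139 147 148 140
 133 138 140 133 131 133 130 127]
201 [144 143 144 143 144 144 144 144 143 144 144 141 132 132 139 144 138 127
 125 135 139 133 129 126 124 125]
204 [143 144 144 144 144 144 144 143 143 144 144 141 132 131 136 134 126 123
 134 143 141 133 127 128 133 140]
207 [144 144 143 144 143 144 144 144 144 143 144 141 133 130 131 128 129 138
 143 137 123 122 12
[... 959 characters left out ...]

284 [197 198 193 175 162 162 161 164 164 164 170 183 192 200 210 221 227 232
 236 239 241 243 245 242 211 169 169 169 170 171 170 170 169 166 167 167
 167 167 168 167 167 167 166 166 168 172 176 178 181 185 188 192 195 199
 201 204 207 210 213 215 218 221 223 225 227 226 199 168 168 168 169 167
 167 167 167 168 166 166 167 168 168 168 167 169 168]
288 [211 206 195 174 162 162 161 162 164 164 170 183 193 200 210 221 228 232
 236 239 242 243 246 243 212 170 172 171 172 173 173 171 167 165 165 165
 166 165 165 166 170 174 177 181 185 189 192 195 200 202 206 209 211 215
 219 221 223 226 228 230 232 233 235 236 237 233 200 170 169 169 170 169
 170 169 169 170 170 169 169 170 169 169 170 169 169]
```

The flat edge is now at a constant column (319.3) over rows 189–219, so the taper is upright. The wrist view agrees within 1 px. Lowering along world z.

```bash
python3 -m jog '[[[0.9,-1.5,0],[0,0,0],1],[[0.9,-1.5,0],[0,0,0],1],[[1.7,-1.5,10],[0,0,0],1],[[2.6,-1.5,20],[0,0,0],1],[[3.4,-1.5,30],[0,0,0],1],[[4.2,-1.5,39.9],[0,0,0],1],[[4.2,-1.5,39.9],[0,0,0],1],[[4.2,-1.5,39.9],[0,0,0],1]]'; python3 - <<'E'
from h import *
s=bot.read_state(); p0=s["position"]; ex=np.array([.092,.996]); ey=np.array([.996,-.092])
d=np.array([.5245,-.3382])-p0[:2]; print("err bench y,x mm",d@ex*1000,d@ey*1000, s["moment"])
E
```

```text
time_s: 14.75
position: [0.5241, -0.3378, 0.1819]
tcp_rot: [[0.091, 0.996, -0.01], [0.992, -0.091, -0.081], [-0.082, -0.002, -0.997]]
force: [-0.1, -0.2, 0.2]
opening: 0.503
err bench y,x mm -0.3369431798434783 0.4086944986136249 [ 0.0126 -0.1205  0.0339]
```

```bash
python3 -m jog '[[[0.1,0.3,4],[0,0,0],1],[[0.4,0.3,8],[0,0,0],1],[[0.7,0.3,12],[0,0,0],1],[[1.1,0.3,16],[0,0,0],1],[[1.1,0.3,16],[0,0,0],1]]'; python3 -m jog '[[[0.3,0,4],[0,0,0],1],[[0.7,0,8],[0,0,0],1],[[1.0,0,12],[0,0,0],1],[[1,0,12],[0,0,0],1]]'
```

```text
time_s: 15.17
position: [0.5245, -0.3382, 0.1665]
tcp_rot: [[0.091, 0.996, -0.009], [0.992, -0.091, -0.082], [-0.083, -0.001, -0.997]]
force: [1.0, 0.5, -0.4]
opening: 0.502
time_s: 15.5
position: [0.5245, -0.3382, 0.1543]
tcp_rot: [[0.091, 0.996, -0.009], [0.992, -0.092, -0.082], [-0.083, -0.002, -0.997]]
force: [-0.3, 0.1, -1.9]
opening: 0.503
```

```bash
python3 -m jog '[[[0.3,0,3],[0,0,0],1],[[0.5,0,6],[0,0,0],1],[[0.7,0,8],[0,0,0],1],[[0.7,0,8],[0,0,0],1]]'; python3 -m jog '[[[0.1,0,1],[0,0,0],1],[[0.2,0,2],[0,0,0],1],[[0.3,0,3],[0,0,0],1],[[0.3,0,3],[0,0,0],1]]'
```

```text
time_s: 15.83
position: [0.5247, -0.3383, 0.1467]
tcp_rot: [[0.091, 0.996, -0.008], [0.992, -0.091, -0.083], [-0.083, -0.001, -0.997]]
force: [-1.3, -0.0, -1.3]
opening: 0.501
time_s: 16.17
position: [0.5249, -0.3385, 0.1442]
tcp_rot: [[0.091, 0.996, -0.008], [0.992, -0.091, -0.083], [-0.084, -0.0, -0.997]]
force: [-0.3, 0.4, -1.3]
opening: 0.501
```

```bash
python3 -m jog '[[[0.4,0,1.5],[0,0,0],1],[[0.6,0,3],[0,0,0],1],[[0.6,0,3],[0,0,0],1],[[0.6,0,3],[0,0,0],1]]'; python3 -m jog '[[[0.3,0,1],[0,0,0],1],[[0.4,0,2],[0,0,0],1],[[0.4,0,2],[0,0,0],1],[[0.4,0,2],[0,0,0],1]]'
```

```text
time_s: 16.5
position: [0.5251, -0.3381, 0.1412]
tcp_rot: [[0.091, 0.996, -0.007], [0.992, -0.091, -0.083], [-0.083, 0.0, -0.997]]
force: [-0.5, 1.1, -1.3]
opening: 0.503
time_s: 16.83
position: [0.5253, -0.3381, 0.1407]
tcp_rot: [[0.091, 0.996, -0.007], [0.992, -0.091, -0.084], [-0.085, 0.001, -0.996]]
force: [-1.1, 1.8, 5.9]
opening: 0.5
```

```bash
python3 -m jog '[[[0.5,0,0],[0,0,0],1],[[0.8,0,0.5],[0,0,0],1],[[0.8,0,1],[0,0,0],1],[[0.8,0,1],[0,0,0],1]]'
```

```text
time_s: 17.17
position: [0.5254, -0.3379, 0.1404]
tcp_rot: [[0.091, 0.996, -0.007], [0.992, -0.091, -0.085], [-0.086, 0.001, -0.996]]
force: [-1.9, 2.5, 9.7]
opening: 0.501
```

```bash
python3 -m jog '[[[0.7,0,0],[0,0,0],1],[[1.5,0,0],[0,0,0],1],[[1.5,0,0],[0,0,0],1]]'
```

```text
time_s: 17.42
position: [0.5255, -0.3374, 0.1403]
tcp_rot: [[0.09, 0.996, -0.007], [0.992, -0.09, -0.088], [-0.088, 0.001, -0.996]]
force: [-2.5, -1.3, 8.7]
opening: 0.503
```

```bash
python3 -m jog '[[[0.1,0,0.5],[0,0,0],1],[[0.1,0,1],[0,0,0],1],[[0.1,0,1],[0,0,0],1],[[0.1,0,1],[0,0,0],1]]'
```

```text
time_s: 17.75
position: [0.5256, -0.3376, 0.14]
tcp_rot: [[0.091, 0.996, -0.006], [0.992, -0.091, -0.088], [-0.088, 0.002, -0.996]]
force: [-3.6, -0.1, 11.5]
opening: 0.501
```

```bash
python3 -m jog '[[[0,-0.5,0.2],[0,0,0],1],[[0,-1,0.4],[0,0,0],1],[[0,-1,0.4],[0,0,0],1],[[0,-1,0.4],[0,0,0],1]]'
```

```text
time_s: 18.08
position: [0.5254, -0.3376, 0.1399]
tcp_rot: [[0.091, 0.996, -0.004], [0.992, -0.091, -0.088], [-0.088, 0.004, -0.996]]
force: [-2.3, 1.0, 11.6]
opening: 0.503
```

```bash
python3 - <<'E'
from h import *
s=bot.read_state(); print(s["force"],s["moment"],s["position"])
sc=vision.capture("scene")[:,:,::-1]; cv2.imwrite("pics/s11.png",sc)
im=vision.capture("wrist")[:,:,::-1]; cv2.imwrite("pics/w11.png",im)
w=cam("wrist",s); R=np.array(s["tcp_rot"])
def knob(f,c,cw):
    h=cv2.cvtColor(f,cv2.COLOR_BGR2HSV); m=cv2.inRange(h,(18,140,110),(35,255,255)); m[:c[1]-15]=0;m[c[1]+15:]=0;m[:,:c[0]-15]=0;m[:,c[0]+15:]=0
    q=np.argwhere(m); return (q[:,::-1].mean(0),len(q)) if len(q) else None
K=cam("scene"); hp=np.array([.5243,-.3323])-.058*np.array([.092,.996])
e=proj(K,[*hp,.128]); print("expected home knob",e,"seen",knob(sc,e.astype(int),K), "1mm=",proj(K,[hp[0]+.00009,hp[1]+.001,.128])-e)
e0=proj(K,[.519,-.3839,.128]); print("start seen",knob(cv2.imread("pics/scene0.png"),e0.astype(int),K),"proj",e0)
s9=cv2.imread("pics/s9.png"); print("s9 seen",knob(s9,e.astype(int),K))
E
```

```text
[-2.3348  0.9846 11.5888] [-0.0668  0.3354 -0.0861] [ 0.5254 -0.3376  0.1399]
expected home knob [352.8255 230.6239] seen (array([353.3 , 231.35]), 20) 1mm= [-0.4638 -0.1604]
start seen (array([350.5   , 230.1111]), 18) proj [349.8607 229.7774]
s9 seen (array([353.3 , 231.35]), 20)
```

```bash
python3 -m jog '[[[0.2,0,0.4],[0,0,0],1],[[0.2,0,0.7],[0,0,0],1],[[0.2,0,0.7],[0,0,0],1],[[0.2,0,0.7],[0,0,0],1],[[0.2,0,0.7],[0,0,0],1]]'
```

```text
time_s: 18.6
position: [0.5255, -0.3377, 0.1399]
tcp_rot: [[0.091, 0.996, -0.004], [0.992, -0.091, -0.089], [-0.089, 0.004, -0.996]]
force: [-2.7, 0.4, 15.5]
opening: 0.504
```

```bash
python3 -m jog '[[[0,0,-0.3],[0,0,0],1],[[0,0,-0.5],[0,0,0],1],[[0,0,-0.5],[0,0,0],1],[[0,0,-0.5],[0,0,0],1],[[0,0,-0.5],[0,0,0],1],[[0,0,-0.5],[0,0,0],1]]'; python3 - <<'E'
from h import *
s=bot.read_state(); w=cam("wrist",s); R=np.array(s["tcp_rot"]); print(s["force"],s["position"],s["qvel"].round(2))
im=vision.capture("wrist")[:,:,::-1]; cv2.imwrite("pics/w12.png",im); g=cv2.cvtColor(im,cv2.COLOR_BGR2GRAY).astype(int)
# edges of stem top (z .130), expected front/back faces and head at columns left of centre
for n,X in(("8 stem top front",(.527,-.3203,.130)),("8 stem top back",(.5265,-.3263,.130)),("stop flat edge",(.5262,-.3116,.098)),("taper head bottom L",(.505,-.3265,.126))): print(n,proj(w,X).round(1))
c=int(proj(w,(.5265,-.3233,.130))[0]); print(c,g[170:300,c]); print(g[170:300,c-28])
E
```

```text
time_s: 19.1
position: [0.5254, -0.3376, 0.1399]
tcp_rot: [[0.091, 0.996, -0.004], [0.992, -0.091, -0.089], [-0.089, 0.004, -0.996]]
force: [-2.9, 0.1, 13.2]
opening: 0.501
[-2.9072  0.1028 13.1707] [ 0.5254 -0.3376  0.1399] [-0.01  0.    0.01 -0.07  0.04  0.07]
8 stem top front [313.3 253. ]
8 stem top back [313.4 265.4]
stop flat edge [310.1 215.2]
taper head bottom L [267.3 266.4]
312 [220 220 213 173 136 135 169 217 231 231 231 231 231 231 231 231 231 231
 231 231 231 230 230 230 230 230 230 230 229 230 230 230 230 230 229 230
 230 230 230 230 230 230 230 230 230 228 232 235 233 230 226 224 222 220
 216 206 198 183 172 177 180 168 155 156 156 155 155 156 155 156 157 157
 158 157 158 157 158 158 157 158 159 159 157 175 205 228 238 240 239 238
 238 237 236 235 233 229 194 159 159 158 159 159 159 159 159 159 159 159
 159 159 160 160 161 161 161 161 161 160 161 161 161 161 162 115  42  26
  25  26  26  26]
[155 156 154 156 157 156 190 235 243 244 244 243 253 255 255 255 253 243
 243 243 243 244 244 243 243 244 243 243 243 243 243 243 243 243 243 243
 243 243 243 243 243 243 243 243 243 241 239 236 232 229 226 224 222 220
 216 207 199 184 171 175 178 181 186 189 192 195 199 200 204 203 196 187
 170 159 161 164 169 173 174 178 181 184 188 191 194 197 199 202 206 208
 211 213 216 218 220 221 194 163 161 161 161 160 160 160 160 160 160 160
 161 161 161 161 161 161 161 160 162 162 161 162 162 162 162 161 162 162
 163 163 162 162]
```

```bash
python3 -c "
from rig import bot
print(bot.hand_in()); s=bot.read_state(); print(s['time_s'],s['force'],s['position'],s['opening'])"
```

```text
the job is handed in; nothing more can be done
None
the job is handed in; nothing more can be done
```

The job is done and handed in at about 19 s of robot time, still gripping the tapered spacer in place; no verdict was reported.

- **Carriage:** I slid it by the knob until it stopped at the end bracket, where it did not move under about 9 N. The last scene view shows the knob where it was after homing.
- **Flat spacer:** The gap measured 13.2 to 14.4 mm across views, so only the 8 mm spacer leaves room for the taper. I hung it on the bar and nudged it against the stop. A later wrist view put its stem within about 1 px of where it should be.
- **Tapered spacer:** It came out of the rack leaning 4 to 5° in the grip, seen in both the wrist and scene views. I tilted the tool 4.8° to bring it upright, and the scene view then showed its edge vertical.
- **Bite:** I lowered it and pressed until it stopped. Going from 11.6 to 15.5 N (briefly just over the 8–15 N range) gave no further movement, so I eased back to 13.2 N for the finish. Its depth implies a gap of about 14.2 mm, in line with the camera measurements.

**Not checked:**
- I did not shake the carriage to test for play.
- A sideways force of about 3 N remained along bench x, probably one side of the taper's slot resting on the bar.
- I did not look at the beaker and bottle again at the end, though no move came near them.

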